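# Sweep the offcuts from the carving board into the chip tray

## Task

Clear the carving board: with your fingertips, sweep the four loose wood offcuts lying in front of the clamped blank along the board and over its end into the empty sheet-metal chip tray standing there, so that all four lie in the tray. Only push them along the board - do not pinch, pick up or press hard on any of them - and leave the mallet, the wax tin, both gouges and the try square as they are.

Things in the scene. Friction and masses are not known exactly. Their poses are not given: they have to be found in the camera images.
- board: Carving board, fixed, 320 mm (its x, away from the robot) by 440 mm (its y), top face 75 mm above the bench, flat, no lip at the front (x = -160 mm) or the ends (y = +-220 mm); a fence 20 mm thick, 25 mm high along the back edge. Origin: centre of its underside. The four offcuts lie in the strip in front of the blank: centres x -95 to -45 mm, |y| to 165 mm, 75 to 125 mm apart along y.
- blank (a point): Middle of the underside of the wooden blank being carved, on the board's top, axes as the board's: 140 mm (x) by 150 mm (y), up to 55 mm high, fixed against the fence.
- holdfast_left (a point): Pad (on the fence) of the bent steel bar that holds the board down near its +y back corner: 32 x 26 mm; the bar, 16 mm thick, runs from it 65 mm back (x) and rises to 158 mm above the bench. Fixed.
- holdfast_right (a point): The same at the -y back corner.
- tray: Chip tray of grey sheet metal, empty, open at the top, fixed, 220 mm (its x) by 130 mm (its y), 68 mm high, walls and floor 4 mm. Origin: centre of its underside, on the bench; axes parallel to the board's. It stands against one end of the board (+y or -y, it varies), with a 2 mm gap, its rim 7 mm below the board's top, its middle 40 to 70 mm nearer the robot (board -x) than the board's.
- stone: Grey honing stone in a dark wooden case, fixed, 230 mm (its x) by 80 mm (its y), 37 mm high, on the bench beyond the other end of the board. Origin: centre of its underside. Not part of the job.
- chip_wedge: Offcut of pale wood, a wedge 48 x 30 mm (its x, y), 17 mm high at its -x end and 9 mm at its +x end, 12 to 20 g. Origin: centre of its flat underside. All four offcuts start flat on the board at any yaw, apart from one another; they slide when pushed low down.
- chip_slab: Offcut of pale wood, a flat piece about 41 x 33 mm (its x, y), 13 mm thick, 12 to 20 g. Origin: centre of its flat underside.
- chip_chunk: Offcut of pale wood, a thick chunk about 35 x 30 mm (its x, y), 13 to 19 mm high, 12 to 20 g. Origin: centre of its flat underside.
- chip_long: Offcut of pale wood, a long piece 54 x 24 mm (its x, y), 11 to 14 mm high, 12 to 20 g. Origin: centre of its flat underside.
- mallet: Round carver's mallet standing on its head on the board, in one of the two back corners beside the blank: head 74 mm wide and 104 mm high, handle above it to 219 mm, 0.55 kg, loose. Origin: centre of its underside. Leave alone.
- tin: Low round wax tin standing on the board in the other back corner: 67 mm wide, 32 mm high, loose. Origin: centre of its underside. Leave alone.
- palm_gouge: Short gouge lying on the board near and along its front edge, in front of the offcuts: octagonal handle 85 mm long, 24 mm thick, with a slim blade 70 mm farther along its +x; loose, 60 g. Origin: under the middle of the handle, at the underside; its x points along the tool to the blade. Leave alone.
- big_gouge: Long gouge lying on the bench at the left, beyond the board's end: octagonal handle 135 mm long, 28 mm thick, blade a further 135 mm along its +x; loose. Origin: under the middle of the handle; its x points along the tool to the blade. Leave alone.
- square: Try square lying on the bench at the right, dark stock 120 mm long (its y), steel blade 150 mm (its x), 22 mm thick, loose. Origin: centre of the stock's underside. Leave alone.

How it is judged:
At the end, for the whole second after the job is handed in: Each of the four offcuts lies in the chip tray and stays there: its origin within the tray walls seen from above (108 mm in x, 63 mm in y from the tray's middle), less than 60 mm above the bench, so below the rim (lying on another offcut or upside down is fine) (x of chip_wedge in the frame of tray between -0.108 and 0.108 m and y of chip_wedge in the frame of tray between -0.063 and 0.063 m and height (world z) of each of chip_wedge, chip_slab, chip_chunk, chip_long below 0.06 m and x of chip_slab in the frame of tray between -0.108 and 0.108 m and y of chip_slab in the frame of tray between -0.063 and 0.063 m and x of chip_chunk in the frame of tray between -0.108 and 0.108 m and y of chip_chunk in the frame of tray between -0.063 and 0.063 m and x of chip_long in the frame of tray between -0.108 and 0.108 m and y of chip_long in the frame of tray between -0.063 and 0.063 m); the robot touches nothing.
It fails at once if an offcut is lifted: its origin rises more than 30 mm above the board's top, or more than 12 mm above it while only the fingers carry it (height (world z) of any of chip_wedge, chip_slab, chip_chunk, chip_long above 0.105 m or (height (world z) of chip_wedge above 0.087 m and contact force between the fingers and chip_wedge above 0.1 N and contact force between chip_wedge and board below 0.005 N and contact force between chip_wedge and chip_slab below 0.005 N and contact force between chip_wedge and chip_chunk below 0.005 N and contact force between chip_wedge and chip_long below 0.005 N) or (height (world z) of chip_slab above 0.087 m and contact force between the fingers and chip_slab above 0.1 N and contact force between chip_slab and board below 0.005 N and contact force between chip_slab and chip_wedge below 0.005 N and contact force between chip_slab and chip_chunk below 0.005 N and contact force between chip_slab and chip_long below 0.005 N) or (height (world z) of chip_chunk above 0.087 m and contact force between the fingers and chip_chunk above 0.1 N and contact force between chip_chunk and board below 0.005 N and contact force between chip_chunk and chip_wedge below 0.005 N and contact force between chip_chunk and chip_slab below 0.005 N and contact force between chip_chunk and chip_long below 0.005 N) or (height (world z) of chip_long above 0.087 m and contact force between the fingers and chip_long above 0.1 N and contact force between chip_long and board below 0.005 N and contact force between chip_long and chip_wedge below 0.005 N and contact force between chip_long and chip_slab below 0.005 N and contact force between chip_long and chip_chunk below 0.005 N)).
It fails at once if an offcut is pinched or pressed hard: the fingers act on it with more than 20 N (contact force between the fingers and chip_wedge above 20 N or contact force between the fingers and chip_slab above 20 N or contact force between the fingers and chip_chunk above 20 N or contact force between the fingers and chip_long above 20 N).
It fails at once if a bystander (mallet, wax tin, either gouge, try square) is moved by more than 20 mm, or the mallet is tipped by more than 0.3 rad (distance of any of mallet, tin, palm_gouge, big_gouge, square from where it was at the start of the episode above 0.02 m or angle between mallet's own z axis and vertical above 0.3 rad).
It also fails if it takes over 72 s, if anything falls off the work surface, if the arm or the gripper's body presses on something with over 40 N, if the wrist force passes 120 N, or if a joint passes its speed limit or range.

## Robot

A 6-joint arm with a two-finger parallel gripper is mounted at the origin on the work surface. World frame = base frame: x ahead of the robot, y to its left, z up, the work surface at z = 0. Lengths are in m, angles in rad, forces in N, time in s.
With the tool pointing down it reaches from about 0.25 to 0.775 m from the base axis. Payload 4 kg.
Tool frame: the origin (TCP) lies on the centre line of the jaws, within the pads' length; the fingertips stand 17 mm ahead of it and the grasp point (between the pads) lies 2 mm behind it; z points along the fingers, y is the line along which they close (so a half turn about z gives the same grasp; the last joint's range is limited). The gripper opens to 94 mm and grips with 3 to 60 N. Pads are 16 mm wide; open, the fingers measure 119 mm over their backs; the gripper's body (75 mm by 177 mm) begins 78 mm behind the grasp point.
Start: joints at [-1.339, 0.087, 1.371, -0, 1.684, -0.103], TCP at [0.181, -0.519, 0.223] pointing down, gripper open.
Joint ranges: [-3.1, 3.1], [-0.76, 2.03], [0.27, 2.55], [-1.08, 4.22], [0.17, 2.65], [-2.57, 2.57]. Speed limits (rad/s): [2.79, 2.79, 3.14, 3.14, 3.14, 3.14].

## Interface

Orientations are given as [roll, pitch, yaw] about the fixed x, y, z axes, in that order (R = Rz(yaw) Ry(pitch) Rx(roll)).
In Python, from bench import robot gives the robot as it stands.
- The arm moves only by the tool servo_tool, never from a script. Its argument "plan" is a list of rows, each a list of 7 numbers: the shift along the tool's x, y, z normalised to -1 to 1, where 1 is 0.1 m, then the turn, a rotation vector about the tool's x, y, z normalised to -1 to 1, where 1 is pi/2 rad, then the finger opening in mm, from 0 to 94. In form: [[x, y, z, ax, ay, az, gripper], ...]. A call has 1 to 12 rows; each row is the pose to reach, as a shift and turn from the pose commanded when the call began, along the tool's axes at that moment; what a row does not reach only later rows make up. A row lasts 1/12 s, in which the tool goes at most 41.7 mm and 7.16 degrees, less where a joint would pass 70% of its speed; a pose out of reach is approached as far as the arm can. A call with a number of a shift or a turn outside -1 to 1 is refused whole. A call with a gripper value outside its range is refused whole. The fingers move at their own pace and stop on an object; the grip force is fixed at half the most. Time passes only in rows, so rows that repeat a pose let the fingers close. It gives the time, the measured TCP pose, the force, the opening and the grip force at its end, in the units of the state.
- robot.get_obs(): the state, without advancing time (a new reading comes with each control period).
- robot.snapshot(name): name is "scene" or "top"; returns the picture (384x512x3 uint8, red, green, blue); there is no depth.
- robot.camera_params(name): a dict with "camera_matrix" (3x3 intrinsics, pixels), "rvec" (rotation vector, rad) and "tvec" (3), from world to camera coordinates, as OpenCV has them. Camera axes: x right, y down, z forward; pixel columns grow to the right and rows downward; lengths in m; the calibration is good to about 2 mm. A picture is of the moment at which its call begins. camera_params takes no time and is no camera call.
- robot.close_job(): hands the job in; it is judged then, once.
Trained networks look in the newest picture that a camera, given by its name, has taken for a name from the list of things; names that differ only in an ending like _2 or _b are one class to them, and where a whole thing is asked for, a point or a joint stands for the part that bears it (a point fixed in the world has none). Each returns a list of dicts, best first, with "conf" (0 to 1); they miss things now and then, are a little off and sometimes report something else, mostly with a low value. They report only what shows in the picture. A call takes as long as a camera call.
- robot.find_in(thing, camera): "extent" ([centre column, centre row, width, height] in pixels, round what is visible of it).
The state is a dict: "time": time; "joint_positions": joint angles; "qvel": joint speeds; "joint_torque": joint torques, N m; "tool_pos": TCP position; "ee_rot": TCP orientation; "wrist_force": force on the tool from outside, world axes, zero at the start; "wrist_torque": the same for the moment, N m; "width": finger opening in m; "finger_force": force on a finger pad.
Only numpy, scipy, OpenCV 4.12 (cv2) and the standard library are available. Lean on these libraries where they do the work, as an engineer would, in place of code of your own. Each camera call takes 0.05 s, during which the arm holds its last target. There are 200 camera calls.

## Working session

There is one attempt and no reset: what is moved stays moved. The work goes in short steps, Python scripts to look and compute and a tool call to move; the robot and the scene stay as the last step left them, time stands still between calls to the robot, and variables do not carry over. Pictures are saved under pics/ and viewed, at most 10 in all, crops included, and the job is handed in when it is done.

Besides the shell and the picture viewer there is one more tool, called after "Emit:" as a command line: name --pt "numbers of a row" for each row, then --argument value for the rest. servo_tool: Moves the arm, as the interface text tells. Scaled input: -1 to 1 covers 0.1 m each way for a shift and pi/2 rad each way for a turn. Its arguments: {"type":"object","properties":{"plan":{"type":"array","items":{"type":"array","items":{"type":"number"}}}},"required":["plan"]}

```bash
mkdir -p pics; cat > h.py <<'E'
import numpy as np, cv2
from bench import robot
def ray(cam,u,v,z):
    p=robot.camera_params(cam);K=np.array(p["camera_matrix"],float);R=cv2.Rodrigues(np.array(p["rvec"],float))[0];t=np.array(p["tvec"],float).ravel()
    c=-R.T@t; d=R.T@np.linalg.solve(K,np.array([u,v,1.])); return c+d*(z-c[2])/d[2]
def snap(cam,fn):
    im=robot.snapshot(cam); cv2.imwrite("pics/"+fn,cv2.cvtColor(np.asarray(im),cv2.COLOR_RGB2BGR)); return im
E
python3 - <<'E'
from h import *
for c in ["top","scene"]:
    snap(c,c+"0.png"); 
for n,z in [("board",.075),("tray",.068),("chip_wedge",.082),("chip_slab",.082),("chip_chunk",.082),("chip_long",.082),("palm_gouge",.087),("mallet",.179),("tin",.107),("blank",.1)]:
    for d in robot.find_in(n,"top")[:2]:
        u,v,w,h=d["extent"]
        print(n,round(d["conf"],2),np.round(d["extent"]),[np.round(ray("top",a,b,z)[:2],3) for a,b in ((u,v),(u-w/2,v-h/2),(u+w/2,v+h/2))])
o=robot.get_obs();print(o["tool_pos"],o["ee_rot"],o["time"])
E
```

```text
board 0.9 [233. 189. 164. 153.] [array([0.591, 0.03 ]), array([0.826, 0.277]), array([ 0.364, -0.208])]
tray 0.91 [147. 235.  64.  83.] [array([0.456, 0.286]), array([0.581, 0.383]), array([0.333, 0.191])]
chip_wedge 0.57 [252. 212.  14.  12.] [array([ 0.521, -0.025]), array([ 0.538, -0.004]), array([ 0.504, -0.046])]
chip_slab 0.48 [192. 236.  18.  13.] [array([0.452, 0.15 ]), array([0.471, 0.177]), array([0.434, 0.123])]
chip_chunk 0.45 [292. 214.  15.  13.] [array([ 0.513, -0.145]), array([ 0.531, -0.123]), array([ 0.494, -0.167])]
chip_long 0.29 [173. 176.  34.  28.] [array([0.63 , 0.206]), array([0.672, 0.257]), array([0.587, 0.156])]
mallet 0.75 [173. 177.  35.  25.] [array([0.616, 0.19 ]), array([0.65 , 0.238]), array([0.581, 0.142])]
tin 0.91 [280. 157.  22.  16.] [array([ 0.679, -0.11 ]), array([ 0.703, -0.078]), array([ 0.655, -0.143])]
[ 0.18069278 -0.51948343  0.22254141] [3.14145939e+00 2.63629748e-05 3.34746301e-01] 0.6
```

View pics/top0.png

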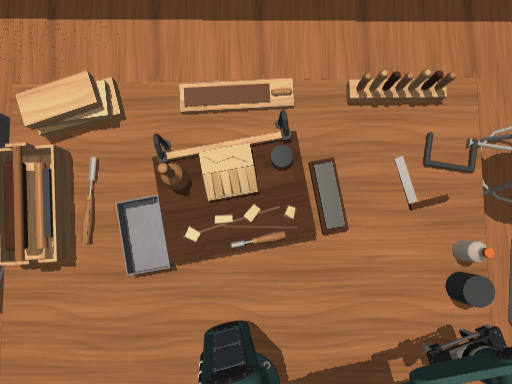

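View pics/scene0.png

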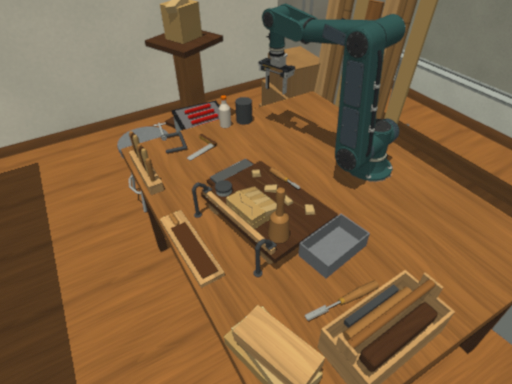

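The board is yawed, with the tray at its +y end (around 147,235). The chips sit near (192,234), (223,219), (252,213) and (290,212), and the palm gouge near (258,240). I'll segment the chips next.

```bash
cat >> h.py <<'E'
def chips(im, box=(165,285,185,260), z=.085):
    hsv=cv2.cvtColor(np.asarray(im),cv2.COLOR_RGB2HSV); m=((hsv[...,2]>185)&(hsv[...,1]>40)&(hsv[...,1]<150)).astype(np.uint8)
    n,l,s,c=cv2.connectedComponentsWithStats(m); out=[]
    for i in range(1,n):
        if s[i,4]>40 and s[i,4]<400: out.append((c[i],s[i],l==i))
    return out
E
python3 - <<'E'
from h import *
im=snap("top","t1.png")
cv2.imwrite("pics/c1.png",cv2.resize(cv2.imread("pics/t1.png")[125:280,110:325],None,fx=3.6,fy=3.6,interpolation=cv2.INTER_CUBIC))
for px in [(171,266),(315,237),(297,131),(153,157)]: print(px,ray("top",*px,.075)[:2].round(3))
for px in [(117,201),(127,275),(171,266),(160,196)]: print("tray",px,ray("top",*px,.068)[:2].round(3))
for c,s,m in chips(im): print(c.round(1),s,ray("top",*c,.085)[:2].round(3))
p=robot.camera_params("top");print(p)
E
```

```text
(171, 266) [0.365 0.213]
(315, 237) [ 0.445 -0.211]
(297, 131) [ 0.763 -0.164]
(153, 157) [0.689 0.269]
tray (117, 201) [0.559 0.377]
tray (127, 275) [0.34  0.344]
tray (171, 266) [0.365 0.214]
tray (160, 196) [0.572 0.248]
[353.4  87.9] [349  79  11  19 146] [ 0.89  -0.335]
[368.1  89.3] [364  79   9  19  77] [ 0.885 -0.379]
[381.3  88.8] [377  79  10  18  64] [ 0.886 -0.418]
[394.4  89.6] [390  79  11  18  60] [ 0.883 -0.457]
[407.   90.8] [403  82   9  15  52] [ 0.879 -0.495]
[420.2  90.5] [416  82   9  15  50] [ 0.879 -0.534]
[433.3  91.2] [430  83   8  14  50] [ 0.876 -0.573]
[ 15.5 144. ] [  5 142  21   5  68] [0.732 0.68 ]
[ 51.1 200.8] [ 35 144  22 118 373] [0.56  0.567]
[ 29.9 166.2] [ 25 163  11   8  62] [0.664 0.634]
[ 38.9 204.6] [ 37 163   5  85 226] [0.549 0.603]
[251.6 212.6] [244 205  16  17 140] [ 0.519 -0.025]
[290.2 211.6] [285 206  10  12  78] [ 0.52  -0.138]
[223.1 218.6] [215 215  18   8 119] [0.502 0.059]
[192.  233.8] [185 227  15  14 126] [0.459 0.15 ]
[475.2 247.3] [469 242  16  13 118] [ 0.411 -0.672]
[ 35.  255.5] [ 25 248  20  12  93] [0.4   0.609]
[ 14.1 262.8] [  0 261  29   5  89] [0.38 0.67]
{'camera_matrix': array([[447.68692744,   0.        , 251.48620691],
       [  0.        , 447.68692744, 190.15220862],
       [  0.        ,   0.        ,   1.        ]]), 'rvec': array([ 2.15765417, -2.18164399,  0.08825203]), 'tvec': array([-0.0183768 ,  0.59045065,  1.35125034])}
```

View pics/c1.png

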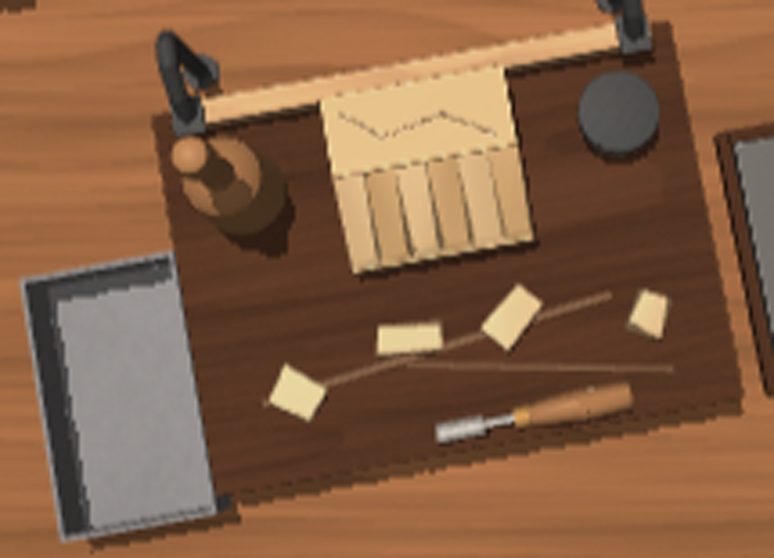

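```bash
cat >> h.py <<'E'
C=np.array([.5655,.027]);a=.175;RB=np.array([[np.cos(a),-np.sin(a)],[np.sin(a),np.cos(a)]])
def tob(p): return RB.T@(np.asarray(p)[:2]-C)
E
python3 - <<'E'
from h import *
im=cv2.cvtColor(cv2.imread("pics/t1.png"),cv2.COLOR_BGR2RGB)
f=lambda u,v,z: (tob(ray("top",110+u/3.6,125+v/3.6,z))*1000).round()
for n,u,v,z in [("blade",438,440,.08),("bladeback",436,422,.08),("hend",632,388,.09),("hback",550,400,.09),("hanfront",560,425,.085),("malletTop",190,155,.294),("headtop",225,178,.179),("blankFL",357,272,.1),("trayFL",64,540,.068),("trayBL",24,280,.068),("trayFR",215,510,.068),("trayBR",175,255,.068)]: print(n,f(u,v,z))
for c,s,m in chips(im):
    if 180<c[0]<300 and c[1]>200:
        ys,xs=np.nonzero(m); P=np.array([tob(ray("top",x,y,.088))*1000 for x,y in zip(xs,ys)]); r=cv2.minAreaRect(P.astype(np.float32)); print(P.mean(0).round(),P.min(0).round(),P.max(0).round(),r)
E
```

```text
blade [-144.   33.]
bladeback [-129.   32.]
hend [-131. -129.]
hback [-129.  -63.]
hanfront [-150.  -67.]
malletTop [ 86. 154.]
headtop [ 84. 151.]
blankFL [ 2. 72.]
trayFL [-167.  349.]
trayBL [ 49. 348.]
trayFR [-166.  223.]
trayBR [ 46. 221.]
[-55. -43.] [-79. -66.] [-34. -19.] ((-54.788665771484375, -43.768455505371094), (26.053720474243164, 45.72527313232422), 40.72127914428711)
[ -73. -155.] [ -90. -168.] [ -57. -139.] ((-73.50730895996094, -156.11618041992188), (26.054039001464844, 27.550090789794922), 52.64314270019531)
[-57.  42.] [-68.  17.] [-45.  67.] ((-57.224029541015625, 41.341453552246094), (50.299949645996094, 19.58469581604004), 84.53471374511719)
[-84. 139.] [-103.  118.] [-63. 160.] ((-83.90493774414062, 138.97390747070312), (36.76901626586914, 29.798233032226562), 53.116737365722656)
```

Emit:
servo_tool --pt "0.3 -0.5 0 0 0 -0.075 14" --pt "0.6 -0.8 0 0 0 -0.15 14" --pt "0.9 -1 0 0 0 -0.225 14" --pt "1 -1 0 0 0 -0.3 14" --pt "1 -1 0 0 0 -0.375 14" --pt "1 -1 0 0 0 -0.45 14" --pt "1 -1 0 0 0 -0.525 14" --pt "1 -1 0 0 0 -0.6 14" --pt "1 -1 0 0 0 -0.675 14" --pt "1 -1 0 0 0 -0.75 14" --pt "1 -1 0 0 0 -0.825 14" --pt "1 -1 0 0 0 -0.898 14"

```text
time: 1.65
tool_pos: [0.2423, -0.3921, 0.2226]
ee_rot: [3.142, 0.0, 1.751]
wrist_force: [-0.3, -0.2, -0.1]
width: 0.0176
finger_force: 0.0
```

Emit:
servo_tool --pt "0.4 0.3 0 0 0 0 14" --pt "0.8 0.6 0 0 0 0 14" --pt "1 0.9 0 0 0 0 14" --pt "1 1 0 0 0 0 14"

```text
time: 1.98
tool_pos: [0.3247, -0.2729, 0.2231]
ee_rot: [3.139, -0.0, 1.748]
wrist_force: [-1.0, -0.2, -0.5]
width: 0.0142
finger_force: 0.0
```

Emit:
servo_tool --pt "0.4 0.3 0 0 0 0 14" --pt "0.8 0.6 0 0 0 0 14" --pt "1 0.9 0 0 0 0 14" --pt "1 1 0 0 0 0 14"

```text
time: 2.32
tool_pos: [0.406, -0.1565, 0.2231]
ee_rot: [3.139, -0.001, 1.75]
wrist_force: [-0.0, 0.2, 0.8]
width: 0.0139
finger_force: 0.0
```

Emit:
servo_tool --pt "0.4 0.3 0 0 0 0 14" --pt "0.8 0.6 0 0 0 0 14" --pt "1 0.9 0 0 0 0 14" --pt "1 1 0 0 0 0 14"

```text
time: 2.65
tool_pos: [0.4871, -0.0403, 0.2228]
ee_rot: [3.14, -0.001, 1.75]
wrist_force: [-0.2, -0.9, -0.2]
width: 0.0138
finger_force: 0.0
```

Emit:
servo_tool --pt "0.4 0.05 0 0 0 0 14" --pt "0.8 0.07 0 0 0 0 14" --pt "1 0.07 0.2 0 0 0 14" --pt "1 0.07 0.4 0 0 0 14" --pt "1 0.07 0.4 0 0 0 14"

```text
time: 3.07
tool_pos: [0.4727, 0.0564, 0.1785]
ee_rot: [-3.134, -0.001, 1.748]
wrist_force: [-0.2, -0.4, -0.6]
width: 0.0143
finger_force: 0.0
```

```bash
python3 -c "
from h import *
o=robot.get_obs();print(tob(o['tool_pos']),o['tool_pos'],o['ee_rot'])"
```

```text
[-0.08627763  0.04513933] [0.472681   0.05642826 0.17851125] [-3.13434627e+00 -1.10303463e-03  1.74836816e+00]
```

Emit:
servo_tool --pt "0.3 0.02 0 0 0 0 14" --pt "0.46 0.02 0.1 0 0 0 14" --pt "0.46 0.02 0.4 0 0 0 14" --pt "0.46 0.02 0.65 0 0 0 14" --pt "0.46 0.02 0.8 0 0 0 14" --pt "0.46 0.02 0.85 0 0 0 14" --pt "0.46 0.02 0.86 0 0 0 14" --pt "0.46 0.02 0.86 0 0 0 14"

```text
time: 3.73
tool_pos: [0.4699, 0.1003, 0.0975]
ee_rot: [3.14, 0.0, 1.745]
wrist_force: [-0.6, 0.3, 0.7]
width: 0.0142
finger_force: 0.0
```

```bash
python3 -c "
from h import *
snap('top','t2.png');snap('scene','s2.png')
A=cv2.resize(cv2.imread('pics/t2.png')[150:280,110:325],None,fx=3.6,fy=3.6)
cv2.imwrite('pics/c2.png',A)
o=robot.get_obs();print(tob(o['tool_pos']),o['tool_pos'],o['ee_rot'],o['wrist_force'])"
```

```text
[-0.0807643   0.08891572] [0.4704883  0.10049595 0.09833651] [3.13830814e+00 3.94454291e-04 1.74478026e+00] [-0.21858247  0.01521935  0.33721988]
```

View pics/c2.png

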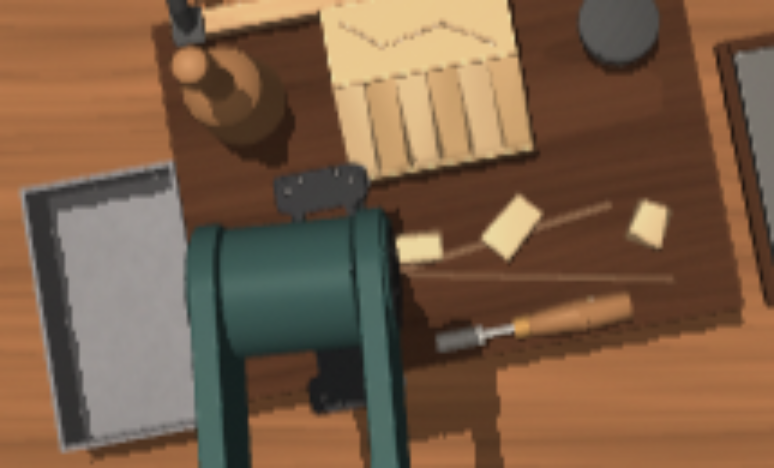

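The fingers are down behind the slab (about 335,285 in the crop), clear of the long piece and the mallet, so I'm pushing.

Emit:
servo_tool --pt "0.08 -0.02 0.02 0 0 0 14" --pt "0.16 -0.03 0.02 0 0 0 14" --pt "0.24 -0.03 0.02 0 0 0 14" --pt "0.32 -0.03 0.02 0 0 0 14" --pt "0.4 -0.03 0.02 0 0 0 14" --pt "0.48 -0.03 0.02 0 0 0 14" --pt "0.56 -0.03 0.02 0 0 0 14" --pt "0.64 -0.03 0.02 0 0 0 14" --pt "0.72 -0.03 0.02 0 0 0 14" --pt "0.8 -0.03 0.02 0 0 0 14" --pt "0.88 -0.03 0.02 0 0 0 14" --pt "0.96 -0.03 0.02 0 0 0 14"

```text
time: 4.83
tool_pos: [0.4494, 0.1955, 0.0944]
ee_rot: [-3.142, 0.0, 1.745]
wrist_force: [-0.2, -0.6, 1.0]
width: 0.014
finger_force: 0.1
```

Emit:
servo_tool --pt "0.08 0 0 0 0 0 14" --pt "0.16 0 0 0 0 0 14" --pt "0.24 0 0 0 0 0 14" --pt "0.32 0 0 0 0 0 14" --pt "0.4 0 0 0 0 0 14" --pt "0.48 0 0 0 0 0 14" --pt "0.56 0 0 0 0 0 14" --pt "0.64 0 0 0 0 0 14" --pt "0.68 0 0 0 0 0 14" --pt "0.68 0 0 0 0 0 14" --pt "0.68 0 -0.4 0 0 0 14" --pt "0.68 0 -0.7 0 0 0 14"

```text
time: 5.83
tool_pos: [0.4364, 0.261, 0.1637]
ee_rot: [-3.137, 0.002, 1.745]
wrist_force: [0.8, 0.7, 0.7]
width: 0.0142
finger_force: 0.0
```

Emit:
servo_tool --pt "-0.4 0 0 0 0 0 14" --pt "-0.8 0.1 0 0 0 0 14" --pt "-1 0.27 0 0 0 0 14"

```text
time: 6.08
tool_pos: [0.4819, 0.165, 0.1659]
ee_rot: [3.14, 0.002, 1.745]
wrist_force: [-0.1, 1.4, 0.0]
width: 0.0138
finger_force: 0.0
```

Emit:
servo_tool --pt "-0.4 0 0 0 0 0 14" --pt "-0.8 0 0 0 0 0 14" --pt "-1 0 0 0 0 0 14" --pt "-1 0 0 0 0 0 14"

```text
time: 6.42
tool_pos: [0.4996, 0.0653, 0.1644]
ee_rot: [-3.141, 0.002, 1.739]
wrist_force: [0.0, -0.1, -0.1]
width: 0.0139
finger_force: 0.0
```

```bash
python3 -c "
from h import *
snap('scene','s3.png');im=snap('top','t3.png')
A=cv2.resize(cv2.imread('pics/s3.png')[150:290,190:380],None,fx=4,fy=4)
cv2.imwrite('pics/c3.png',A)
o=robot.get_obs();print(tob(o['tool_pos']),o['tool_pos'],o['ee_rot'],o['wrist_force'])
for c,s,m in chips(im):
    if 115<c[0]<300 and c[1]>190: print(c,s[4],tob(ray('top',*c,.088)),tob(ray('top',*c,.015)))
"
```

```text
[-0.05818708  0.05278284] [0.49901171 0.06884582 0.16437961] [-3.14134470e+00 -5.43544047e-04  1.74308987e+00] [-0.5052787  -0.05271737 -0.39811136]
[251.59574468 212.56028369] 141 [-0.05514361 -0.0431824 ] [-0.05202686 -0.04298989]
[290.12195122 211.69512195] 82 [-0.07350426 -0.15443032] [-0.07140968 -0.16043119]
[149.02836879 241.18439716] 141 [-0.08184907  0.26637859] [-0.08021906  0.28380496]
[272.29230769 307.43076923] 65 [-0.33372414 -0.05134034] [-0.3461165 -0.051602 ]
```

View pics/c3.png

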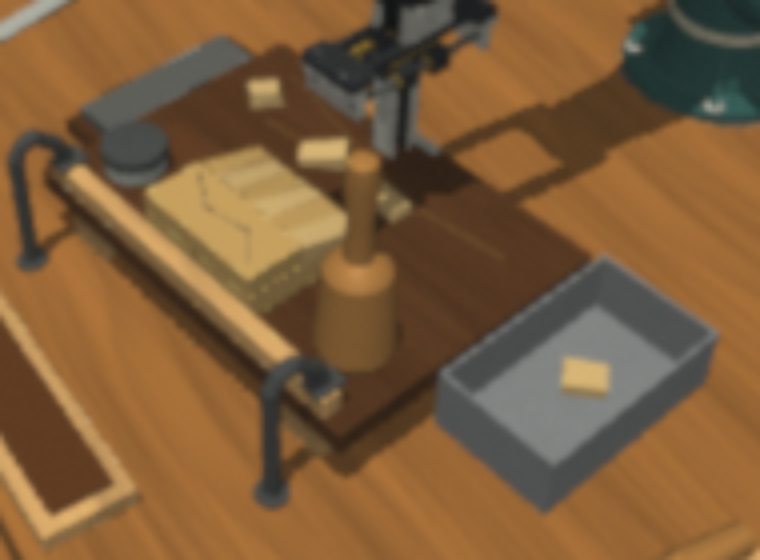

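The slab is in the tray (about 585,375 in the crop) and nothing else has moved. The long piece is next.

Emit:
servo_tool --pt "-0.3 0.01 0 0 0 0 14" --pt "-0.54 0.01 0 0 0 0 14" --pt "-0.54 0.01 0.1 0 0 0 14" --pt "-0.54 0.01 0.35 0 0 0 14" --pt "-0.54 0.01 0.55 0 0 0 14" --pt "-0.54 0.01 0.65 0 0 0 14" --pt "-0.54 0.01 0.69 0 0 0 14" --pt "-0.54 0.01 0.69 0 0 0 14"

```text
time: 7.18
tool_pos: [0.5086, 0.0176, 0.0944]
ee_rot: [-3.139, -0.001, 1.747]
wrist_force: [0.7, -0.4, -0.1]
width: 0.0143
finger_force: 0.0
```

Emit:
servo_tool --pt "0.08 0 0 0 0 0 14" --pt "0.16 0 0 0 0 0 14" --pt "0.24 0 0 0 0 0 14" --pt "0.32 0 0 0 0 0 14" --pt "0.4 0 0 0 0 0 14" --pt "0.48 0 0 0 0 0 14" --pt "0.56 0 0 0 0 0 14" --pt "0.64 0 0 0 0 0 14" --pt "0.72 0 0 0 0 0 14" --pt "0.8 0 0 0 0 0 14" --pt "0.9 0 0 0 0 0 14" --pt "1 0 0 0 0 0 14"

```text
time: 8.18
tool_pos: [0.4918, 0.1158, 0.0954]
ee_rot: [-3.142, 0.0, 1.745]
wrist_force: [-0.9, 0.6, 0.4]
width: 0.0139
finger_force: 0.1
```

```bash
python3 -c "
from h import *
im=snap('top','t4.png');snap('scene','s4.png')
cv2.imwrite('pics/c4.png',cv2.resize(cv2.imread('pics/s4.png')[150:290,190:380],None,fx=4,fy=4))
o=robot.get_obs();print(tob(o['tool_pos']),o['tool_pos'],o['wrist_force'])
"
```

```text
[-0.05712659  0.10091438] [0.49167591 0.11642687 0.09539848] [-0.43443358  0.02948507 -0.45260787]
```

View pics/c4.png

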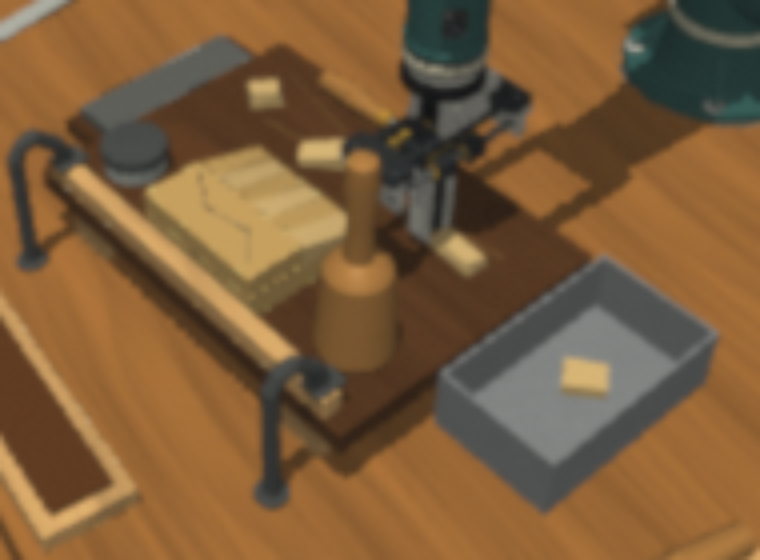

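The long piece is being pushed straight (about 460,255 in the crop). I'll carry on, then move behind the wedge.

Emit:
servo_tool --pt "0.08 0 0 0 0 0 14" --pt "0.16 0 0 0 0 0 14" --pt "0.24 0 0 0 0 0 14" --pt "0.32 0 0 0 0 0 14" --pt "0.4 0 0 0 0 0 14" --pt "0.48 0 0 0 0 0 14" --pt "0.56 0 0 0 0 0 14" --pt "0.64 0 0 0 0 0 14" --pt "0.72 0 0 0 0 0 14" --pt "0.8 0 0 0 0 0 14" --pt "0.9 0 0 0 0 0 14" --pt "1 0 0 0 0 0 14"

```text
time: 9.28
tool_pos: [0.4745, 0.2142, 0.0955]
ee_rot: [3.142, 0.0, 1.745]
wrist_force: [-0.1, -1.0, -0.4]
width: 0.0138
finger_force: 0.1
```

Emit:
servo_tool --pt "0.08 0 0 0 0 0 14" --pt "0.16 0 0 0 0 0 14" --pt "0.24 0 0 0 0 0 14" --pt "0.32 0 0 0 0 0 14" --pt "0.4 0 0 0 0 0 14" --pt "0.48 0 0 0 0 0 14" --pt "0.5 0 0 0 0 0 14" --pt "0.5 0 0 0 0 0 14" --pt "0.5 0 -0.4 0 0 0 14" --pt "0.5 0 -0.7 0 0 0 14"

```text
time: 10.12
tool_pos: [0.4647, 0.2618, 0.1646]
ee_rot: [-3.137, 0.002, 1.745]
wrist_force: [0.2, -0.5, 0.9]
width: 0.014
finger_force: 0.0
```

Emit:
servo_tool --pt "-0.4 0 0 0 0 0 14" --pt "-0.8 0 0 0 0 0 14" --pt "-1 0 0 0 0 0 14"

```text
time: 10.37
tool_pos: [0.4841, 0.1611, 0.1665]
ee_rot: [3.14, 0.002, 1.744]
wrist_force: [0.4, 0.2, 0.6]
width: 0.0137
finger_force: 0.0
```

Emit:
servo_tool --pt "-0.4 0 0 0 0 0 14" --pt "-0.8 0 0 0 0 0 14" --pt "-1 0 0 0 0 0 14"

```text
time: 10.62
tool_pos: [0.501, 0.0616, 0.1656]
ee_rot: [3.141, 0.002, 1.742]
wrist_force: [1.4, 1.2, -0.5]
width: 0.0139
finger_force: 0.0
```

Emit:
servo_tool --pt "-0.4 0 0 0 0 0 14" --pt "-0.8 0 0 0 0 0 14" --pt "-1 0 0 0 0 0 14" --pt "-1 0 0 0 0 0 14"

```text
time: 10.95
tool_pos: [0.5184, -0.0373, 0.1653]
ee_rot: [-3.141, 0.002, 1.739]
wrist_force: [0.2, 0.2, 0.6]
width: 0.0137
finger_force: 0.0
```

```bash
python3 -c "
from h import *
im=snap('top','t5.png');snap('scene','s5.png')
o=robot.get_obs();print(tob(o['tool_pos']),o['tool_pos'],o['ee_rot'])
for c,s,m in chips(im):
    if 115<c[0]<300 and c[1]>190: print(c,s[4],tob(ray('top',*c,.088)),tob(ray('top',*c,.015)))
"
```

```text
[-0.05739636 -0.05128539] [ 0.51790948 -0.03349526  0.16533999] [-3.14126164e+00 -6.16243439e-04  1.74297970e+00]
[290.25 211.65] 80 [-0.07344396 -0.15482356] [-0.07134602 -0.16084632]
[147.60763889 234.14930556] 288 [-0.06092216  0.26712066] [-0.05812711  0.28458834]
```

Emit:
servo_tool --pt "-0.3 0.02 0 0 0 0 14" --pt "-0.45 0.02 0 0 0 0 14" --pt "-0.45 0.02 0.1 0 0 0 14" --pt "-0.45 0.02 0.35 0 0 0 14" --pt "-0.45 0.02 0.55 0 0 0 14" --pt "-0.45 0.02 0.65 0 0 0 14" --pt "-0.45 0.02 0.7 0 0 0 14" --pt "-0.45 0.02 0.7 0 0 0 14"

```text
time: 11.72
tool_pos: [0.5269, -0.0753, 0.094]
ee_rot: [-3.139, -0.002, 1.747]
wrist_force: [1.0, 0.1, 0.1]
width: 0.0142
finger_force: 0.0
```

Emit:
servo_tool --pt "0.08 0 0 0 0 0 14" --pt "0.16 0 0 0 0 0 14" --pt "0.24 0 0 0 0 0 14" --pt "0.32 0 0 0 0 0 14" --pt "0.4 0 0 0 0 0 14" --pt "0.48 0 0 0 0 0 14" --pt "0.56 0 0 0 0 0 14" --pt "0.64 0 0 0 0 0 14" --pt "0.72 0 0 0 0 0 14" --pt "0.8 0 0 0 0 0 14" --pt "0.9 0 0 0 0 0 14" --pt "1 0 0 0 0 0 14"

```text
time: 12.72
tool_pos: [0.5103, 0.0225, 0.0954]
ee_rot: [-3.142, 0.0, 1.745]
wrist_force: [0.1, -0.6, -0.9]
width: 0.0138
finger_force: 0.1
```

```bash
python3 -c "
from h import *
im=snap('top','t6.png');snap('scene','s6.png')
cv2.imwrite('pics/c6.png',cv2.resize(cv2.imread('pics/s6.png')[150:290,190:380],None,fx=4,fy=4))
o=robot.get_obs();print(tob(o['tool_pos']),o['tool_pos'],o['wrist_force'])
"
```

```text
[-0.05518236  0.00595752] [0.51012321 0.02325883 0.09539205] [ 0.14073809  0.30036001 -0.22991416]
```

View pics/c6.png

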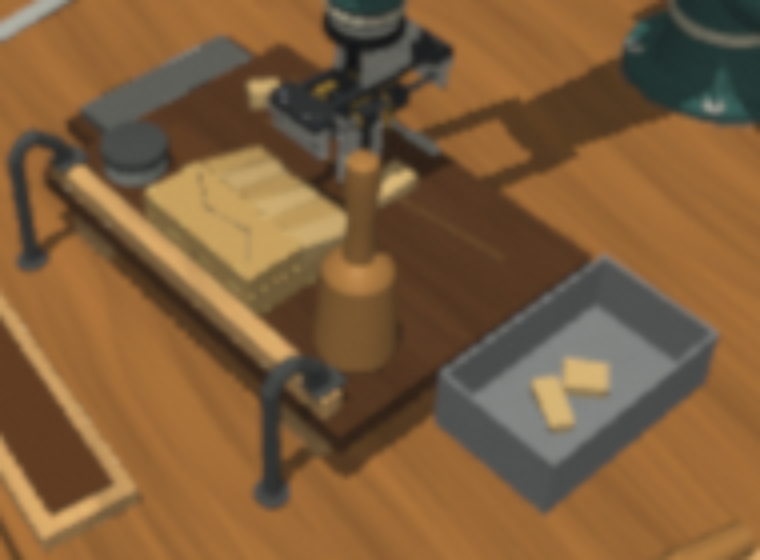

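Slab and long piece are in the tray (580,375 and 552,400). The wedge has turned broadside to the fingers (about 395,185) and I keep pushing.

Emit:
servo_tool --pt "0.08 0 0 0 0 0 14" --pt "0.16 0 0 0 0 0 14" --pt "0.24 0 0 0 0 0 14" --pt "0.32 0 0 0 0 0 14" --pt "0.4 0 0 0 0 0 14" --pt "0.48 0 0 0 0 0 14" --pt "0.56 0 0 0 0 0 14" --pt "0.64 0 0 0 0 0 14" --pt "0.72 0 0 0 0 0 14" --pt "0.8 0 0 0 0 0 14" --pt "0.9 0 0 0 0 0 14" --pt "1 0 0 0 0 0 14"

```text
time: 13.82
tool_pos: [0.493, 0.1211, 0.0955]
ee_rot: [3.142, 0.0, 1.745]
wrist_force: [-0.4, 0.2, -0.4]
width: 0.0141
finger_force: 0.0
```

```bash
python3 -c "
from h import *
snap('scene','s7.png')
cv2.imwrite('pics/c7.png',cv2.resize(cv2.imread('pics/s7.png')[150:290,190:380],None,fx=4,fy=4))
for p in [(450,240)]: print(tob(ray('scene',190+p[0]/4,150+p[1]/4,.085)))
"
```

```text
[-0.05924418  0.12735531]
```

View pics/c7.png

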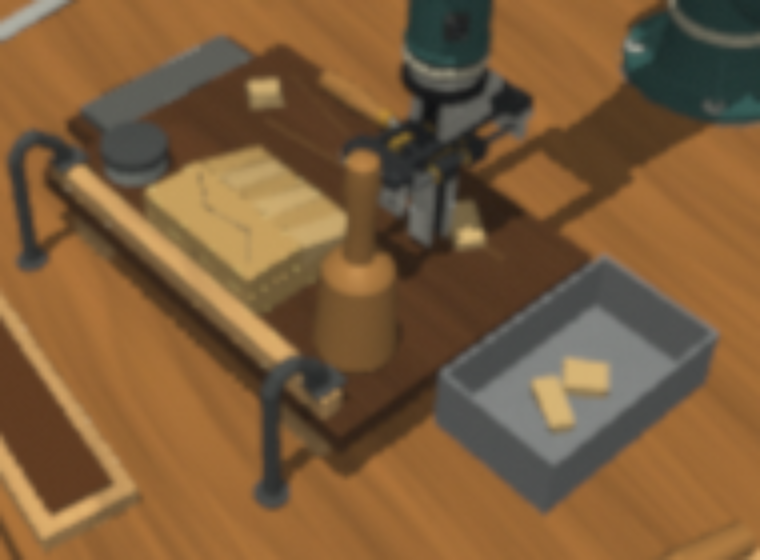

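The wedge has turned and slipped toward the front (462,205 to 470,245 in the crop). I'll back off, shift across and push again.

```bash
python3 -c "
from h import *
for p in [(462,205),(484,238),(456,242),(470,240),(466,225),(432,238)]: print(p,tob(ray('scene',190+p[0]/4,150+p[1]/4,.085)).round(3))
o=robot.get_obs();print(tob(o['tool_pos']))
for d in robot.find_in('chip_wedge','scene'):
  u,v,w,h=d['extent'];print(d['conf'],(u-190)*4,(v-150)*4,w*4,h*4,tob(ray('scene',u,v,.083)))
"
```

```text
(462, 205) [-0.102  0.102]
(484, 238) [-0.085  0.146]
(456, 242) [-0.062  0.133]
(470, 240) [-0.073  0.14 ]
(466, 225) [-0.085  0.123]
(432, 238) [-0.049  0.115]
[-0.05512195  0.1069692 ]
0.67 472.0 228.39999999999998 19.2 44.4 [-0.08754819  0.1287881 ]
0.44 357.20000000000005 265.6 96.0 220.8 [0.0272175  0.09357032]
```

Emit:
servo_tool --pt "-0.2 0 0 0 0 0 18" --pt "-0.4 0 0 0 0 0 18" --pt "-0.45 0 0 0 0 0 18" --pt "-0.45 -0.15 0 0 0 0 18" --pt "-0.45 -0.3 0 0 0 0 18" --pt "-0.45 -0.36 0 0 0 0 18" --pt "-0.45 -0.36 0 0 0 0 18" --pt "-0.37 -0.36 0 0 0 0 18" --pt "-0.29 -0.36 0 0 0 0 18" --pt "-0.21 -0.36 0 0 0 0 18" --pt "-0.14 -0.36 0 0 0 0 18" --pt "-0.07 -0.36 0 0 0 0 18"

```text
time: 14.92
tool_pos: [0.459, 0.1082, 0.0954]
ee_rot: [-3.142, 0.0, 1.746]
wrist_force: [0.2, -0.3, -0.6]
width: 0.0179
finger_force: 0.1
```

Emit:
servo_tool --pt "0.06 0 0 0 0 0 18" --pt "0.12 0 0 0 0 0 18" --pt "0.18 0 0 0 0 0 18" --pt "0.24 0 0 0 0 0 18" --pt "0.3 0 0 0 0 0 18" --pt "0.35 0 0 0 0 0 18" --pt "0.35 0 0 0 0 0 18"

```text
time: 15.5
tool_pos: [0.4526, 0.1424, 0.0954]
ee_rot: [-3.142, -0.0, 1.746]
wrist_force: [-0.3, -0.2, -0.5]
width: 0.0179
finger_force: 0.0
```

```bash
python3 -c "
from h import *
snap('scene','s8.png');snap('top','t8.png')
A=cv2.resize(cv2.imread('pics/s8.png')[185:255,270:370],None,fx=5,fy=5)
B=cv2.resize(cv2.imread('pics/t8.png')[190:280,110:210],(388,350))
cv2.imwrite('pics/c8.png',np.hstack([A,B])[:,:800])
o=robot.get_obs();print(tob(o['tool_pos']),o['tool_pos'])
for d in robot.find_in('chip_wedge','scene'):
  u,v,w,h=d['extent'];print(d['conf'],u,v,w,h,tob(ray('scene',u,v,.083)))
"
```

```text
[-0.09103759  0.13248455] [0.45278623 0.14161067 0.09544546]
0.66 315.8 214.2 8.2 13.8 [-0.08183416  0.17344309]
0.36 336.2 247.4 10.7 7.6 [-0.01741279  0.32447294]
```

View pics/c8.png

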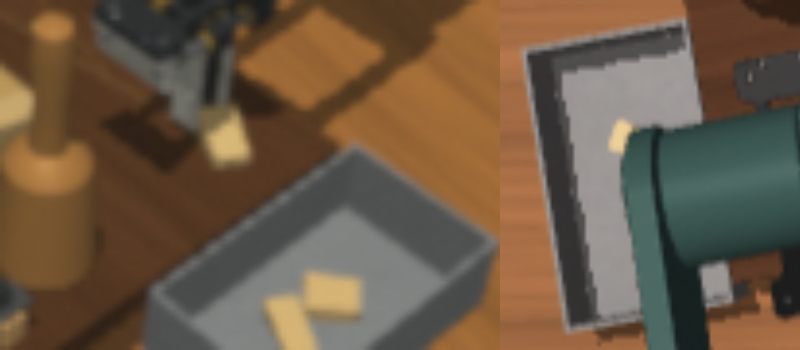

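The wedge now sits square in front of the fingers (225,135 in the left crop), so I'll finish the push.

Emit:
servo_tool --pt "0.08 0.02 0 0 0 0 18" --pt "0.16 0.03 0 0 0 0 18" --pt "0.24 0.03 0 0 0 0 18" --pt "0.32 0.03 0 0 0 0 18" --pt "0.4 0.03 0 0 0 0 18" --pt "0.48 0.03 0 0 0 0 18" --pt "0.56 0.03 0 0 0 0 18" --pt "0.64 0.03 0 0 0 0 18" --pt "0.72 0.03 0 0 0 0 18" --pt "0.8 0.03 0 0 0 0 18" --pt "0.9 0.03 0 0 0 0 18" --pt "1 0.03 0 0 0 0 18"

```text
time: 16.65
tool_pos: [0.4382, 0.2414, 0.0954]
ee_rot: [-3.142, -0.0, 1.745]
wrist_force: [-0.6, 0.4, -0.7]
width: 0.0181
finger_force: 0.0
```

Emit:
servo_tool --pt "0.08 0 0 0 0 0 18" --pt "0.16 0 0 0 0 0 18" --pt "0.2 0 0 0 0 0 18" --pt "0.2 0 0 0 0 0 18" --pt "0.2 0 -0.4 0 0 0 18" --pt "0.2 0 -0.7 0 0 0 18"

```text
time: 17.15
tool_pos: [0.4336, 0.2594, 0.1647]
ee_rot: [-3.137, 0.002, 1.745]
wrist_force: [0.3, 0.1, 1.2]
width: 0.0181
finger_force: 0.0
```

Emit:
servo_tool --pt "-0.4 0 0 0 0 0 14" --pt "-0.8 0 0 0 0 0 14" --pt "-1 0.15 0 0 0 0 14"

```text
time: 17.4
tool_pos: [0.4663, 0.1614, 0.1666]
ee_rot: [3.141, 0.002, 1.745]
wrist_force: [-0.3, 0.0, -0.3]
width: 0.0142
finger_force: 0.0
```

Emit:
servo_tool --pt "-0.4 0 0 0 0 0 14" --pt "-0.8 0 0 0 0 0 14" --pt "-1 0 0 0 0 0 14"

```text
time: 17.65
tool_pos: [0.4848, 0.0619, 0.1655]
ee_rot: [-3.141, 0.002, 1.742]
wrist_force: [0.4, 0.2, -0.5]
width: 0.0143
finger_force: 0.0
```

Emit:
servo_tool --pt "-0.4 0 0 0 0 0 14" --pt "-0.8 0 0 0 0 0 14" --pt "-1 0 0 0 0 0 14" --pt "-1 0 0 0 0 0 14"

```text
time: 17.98
tool_pos: [0.5021, -0.037, 0.1653]
ee_rot: [-3.141, 0.002, 1.739]
wrist_force: [-0.1, -0.1, -0.7]
width: 0.0141
finger_force: 0.0
```

```bash
python3 -c "
from h import *
im=snap('top','t9.png');snap('scene','s9.png')
A=cv2.resize(cv2.imread('pics/s9.png')[165:285,250:380],(433,400))
B=cv2.resize(cv2.imread('pics/t9.png')[180:280,110:200],(360,400))
cv2.imwrite('pics/c9.png',np.hstack([A,B]))
o=robot.get_obs();print(tob(o['tool_pos']),o['tool_pos'],o['ee_rot'])
for c,s,m in chips(im):
    if 115<c[0]<300 and c[1]>190: print(c,s[4],tob(ray('top',*c,.088)),tob(ray('top',*c,.015)))
"
```

```text
[-0.07337359 -0.04822606] [ 0.50164363 -0.03326442  0.16533666] [-3.14125365e+00 -6.27952939e-04  1.74302868e+00]
[290.47368421 211.60526316] 76 [-0.07343648 -0.15549132] [-0.07133812 -0.16155127]
[149.60734463 234.47457627] 354 [-0.06293597  0.26151789] [-0.06025303  0.27867366]
```

View pics/c9.png

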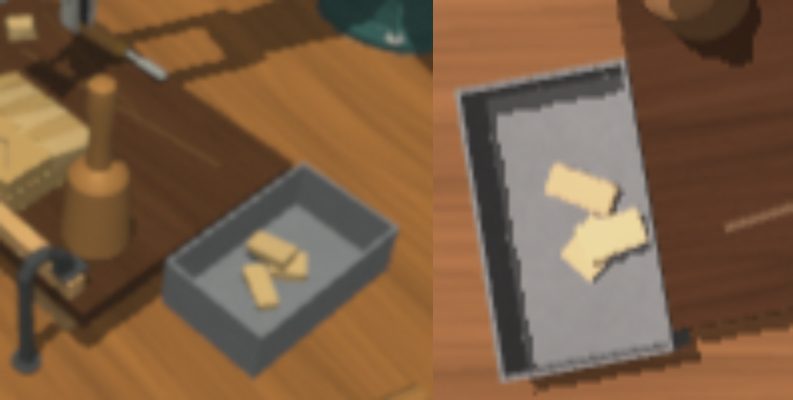

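The wedge is in the tray, leaning on the slab. The chunk is the last one.

Emit:
servo_tool --pt "-0.4 0 0 0 0 0 14" --pt "-0.8 0 0 0 0 0 14" --pt "-1 0 0 0 0 0 14"

```text
time: 18.33
tool_pos: [0.5196, -0.1325, 0.1656]
ee_rot: [3.141, 0.002, 1.746]
wrist_force: [0.3, 0.3, 0.3]
width: 0.0142
finger_force: 0.0
```

Emit:
servo_tool --pt "-0.3 0.01 0 0 0 0 14" --pt "-0.5 0.01 0 0 0 0 14" --pt "-0.5 0.01 0.1 0 0 0 14" --pt "-0.5 0.01 0.35 0 0 0 14" --pt "-0.5 0.01 0.55 0 0 0 14" --pt "-0.5 0.01 0.65 0 0 0 14" --pt "-0.5 0.01 0.7 0 0 0 14" --pt "-0.5 0.01 0.7 0 0 0 14"

```text
time: 19.0
tool_pos: [0.5282, -0.1785, 0.0941]
ee_rot: [-3.139, -0.002, 1.747]
wrist_force: [-0.5, -0.3, -0.3]
width: 0.014
finger_force: 0.0
```

Emit:
servo_tool --pt "0.08 0 0 0 0 0 14" --pt "0.16 0 0 0 0 0 14" --pt "0.24 0 0 0 0 0 14" --pt "0.32 0 0 0 0 0 14" --pt "0.4 0 0 0 0 0 14" --pt "0.48 0 0 0 0 0 14" --pt "0.56 0 0 0 0 0 14" --pt "0.64 0 0 0 0 0 14" --pt "0.7 0 0 0 0 0 14" --pt "0.7 0 0 0 0 0 14"

```text
time: 19.83
tool_pos: [0.5164, -0.1099, 0.0954]
ee_rot: [-3.141, -0.001, 1.747]
wrist_force: [0.0, -1.3, -0.7]
width: 0.0141
finger_force: 0.0
```

```bash
python3 -c "
from h import *
im=snap('top','t10.png');snap('scene','s10.png')
o=robot.get_obs();print(tob(o['tool_pos']),o['tool_pos'])
for d in robot.find_in('chip_chunk','scene'):
  u,v,w,h=d['extent'];print(d['conf'],u,v,w,h,tob(ray('scene',u,v,.083)))
for c,s,m in chips(cv2.cvtColor(cv2.imread('pics/s10.png'),cv2.COLOR_BGR2RGB)):
  b=tob(ray('scene',*c,.085))
  if -.15<b[0]<-.02 and abs(b[1])<.22: print('blob',c,s,b)
"
```

```text
[-0.07218119 -0.1273719 ] [ 0.51659775 -0.11099382  0.095375  ]
```

```bash
cat >> h.py <<'E'
def look(f,cam):
    im=cv2.imread(f);hsv=cv2.cvtColor(im,cv2.COLOR_BGR2HSV)
    m=((hsv[...,2]>150)&(hsv[...,1]>30)&(hsv[...,1]<150)).astype(np.uint8)
    n,l,s,c=cv2.connectedComponentsWithStats(m)
    for i in range(1,n):
        b=tob(ray(cam,*c[i],.085))
        if s[i,4]>8 and -.16<b[0]<.0 and abs(b[1])<.24: print(cam,c[i].round(1),s[i],b.round(3))
E
python3 -c "
from h import *
look('pics/s10.png','scene');look('pics/t10.png','top');look('pics/s9.png','scene');look('pics/s7.png','scene')"
```

```text
scene [264.7 178.6] [262 176   6   6  24] [-0.074 -0.102]
top [309.8 187.1] [308 181   5  13  31] [-0.013 -0.226]
top [317.2 224.2] [315 222   5   6  18] [-0.124 -0.225]
top [265.2 237.9] [260 235  11   7  57] [-0.135 -0.069]
scene [255.5 171.9] [252 170   8   6  35] [-0.074 -0.161]
scene [255.5 171.8] [252 170   8   6  33] [-0.075 -0.161]
scene [307.1 208.5] [304 207   7   4  23] [-0.078  0.133]
```

The chunk is centred at x -0.074, so I keep pushing.

Emit:
servo_tool --pt "0.08 0 0 0 0 0 14" --pt "0.16 0 0 0 0 0 14" --pt "0.24 0 0 0 0 0 14" --pt "0.32 0 0 0 0 0 14" --pt "0.4 0 0 0 0 0 14" --pt "0.48 0 0 0 0 0 14" --pt "0.56 0 0 0 0 0 14" --pt "0.64 0 0 0 0 0 14" --pt "0.72 0 0 0 0 0 14" --pt "0.8 0 0 0 0 0 14" --pt "0.8 0 0 0 0 0 14"

```text
time: 20.9
tool_pos: [0.5025, -0.0309, 0.0955]
ee_rot: [-3.142, -0.001, 1.747]
wrist_force: [0.2, 0.3, -1.5]
width: 0.0142
finger_force: 0.0
```

```bash
python3 -c "
from h import *
snap('scene','s11.png');o=robot.get_obs();print(tob(o['tool_pos']));look('pics/s11.png','scene')"
```

```text
[-0.07206626 -0.04685968]
scene [296.3 183.9] [293 182   7   5  15] [-0.148  0.006]
scene [277.9 187.8] [275 186   7   5  12] [-0.076 -0.024]
```

Emit:
servo_tool --pt "0.08 -0.02 0 0 0 0 14" --pt "0.16 -0.03 0 0 0 0 14" --pt "0.24 -0.03 0 0 0 0 14" --pt "0.32 -0.03 0 0 0 0 14" --pt "0.4 -0.03 0 0 0 0 14" --pt "0.48 -0.03 0 0 0 0 14" --pt "0.56 -0.03 0 0 0 0 14" --pt "0.64 -0.03 0 0 0 0 14" --pt "0.72 -0.03 0 0 0 0 14" --pt "0.8 -0.03 0 0 0 0 14" --pt "0.9 -0.03 0 0 0 0 14" --pt "1 -0.03 0 0 0 0 14"

```text
time: 21.95
tool_pos: [0.4823, 0.0664, 0.0955]
ee_rot: [3.142, 0.0, 1.745]
wrist_force: [-0.1, -0.6, -0.4]
width: 0.014
finger_force: 0.1
```

```bash
python3 -c "
from h import *
snap('scene','s12.png');o=robot.get_obs();print(tob(o['tool_pos']));look('pics/s12.png','scene')"
```

```text
[-0.07519181  0.05496207]
scene [296.4 200.7] [293 198   7   6  25] [-0.078  0.077]
```

Still centred.

Emit:
servo_tool --pt "0.08 -0.02 0 0 0 0 14" --pt "0.16 -0.02 0 0 0 0 14" --pt "0.24 -0.02 0 0 0 0 14" --pt "0.32 -0.02 0 0 0 0 14" --pt "0.4 -0.02 0 0 0 0 14" --pt "0.48 -0.02 0 0 0 0 14" --pt "0.56 -0.02 0 0 0 0 14" --pt "0.64 -0.02 0 0 0 0 14" --pt "0.72 -0.02 0 0 0 0 14" --pt "0.8 -0.02 0 0 0 0 14" --pt "0.9 -0.02 0 0 0 0 14" --pt "1 -0.02 0 0 0 0 14"

```text
time: 23.0
tool_pos: [0.463, 0.1645, 0.0955]
ee_rot: [3.142, 0.0, 1.745]
wrist_force: [0.7, -0.9, -0.7]
width: 0.0139
finger_force: 0.0
```

```bash
python3 -c "
from h import *
snap('scene','s13.png');o=robot.get_obs();print(tob(o['tool_pos']));look('pics/s13.png','scene')"
```

```text
[-0.07711765  0.15491113]
scene [295.9 183.7] [293 182   7   5  15] [-0.148  0.005]
scene [316.8 214.8] [313 212   8   6  29] [-0.081  0.179]
```

Emit:
servo_tool --pt "0.08 -0.02 0 0 0 0 14" --pt "0.16 -0.02 0 0 0 0 14" --pt "0.24 -0.02 0 0 0 0 14" --pt "0.32 -0.02 0 0 0 0 14" --pt "0.4 -0.02 0 0 0 0 14" --pt "0.48 -0.02 0 0 0 0 14" --pt "0.56 -0.02 0 0 0 0 14" --pt "0.64 -0.02 0 0 0 0 14" --pt "0.72 -0.02 0 0 0 0 14" --pt "0.8 -0.02 0 0 0 0 14" --pt "0.9 -0.02 0 0 0 0 14" --pt "1 -0.02 0 0 0 0 14"

```text
time: 24.05
tool_pos: [0.4436, 0.2627, 0.0954]
ee_rot: [3.142, 0.0, 1.745]
wrist_force: [1.8, 0.3, 0.4]
width: 0.0138
finger_force: 0.0
```

Emit:
servo_tool --pt "0 0 -0.4 0 0 0 14" --pt "0 0 -0.8 0 0 0 14" --pt "-0.3 0 -1 0 0 0 14" --pt "-0.7 0 -1 0 0 0 14" --pt "-1 0 -1 0 0 0 14"

```text
time: 24.47
tool_pos: [0.4625, 0.1628, 0.1982]
ee_rot: [3.136, 0.001, 1.747]
wrist_force: [0.2, -0.2, -0.5]
width: 0.0143
finger_force: 0.0
```

Emit:
servo_tool --pt "-0.4 0 0 0 0 0 14" --pt "-0.8 0 0 0 0 0 14" --pt "-1 0 0 0 0 0 14" --pt "-1 0 0 0 0 0 14" --pt "-1 0 0 0 0 0 14" --pt "-1 0 0 0 0 0 14"

```text
time: 24.97
tool_pos: [0.4785, 0.0658, 0.1954]
ee_rot: [-3.142, -0.001, 1.746]
wrist_force: [0.8, 1.5, 0.5]
width: 0.0143
finger_force: 0.0
```

```bash
python3 -c "
from h import *
im=snap('top','t14.png');snap('scene','s14.png');look('pics/s14.png','scene')
for n in ['chip_wedge','chip_slab','chip_chunk','chip_long','mallet','tin','palm_gouge']:
  print(n,[(round(d['conf'],2),np.round(d['extent']),tob(ray('top',*d['extent'][:2],.015)).round(3)) for d in robot.find_in(n,'top')[:3]])
for c,s,m in chips(im):
    if 115<c[0]<300 and c[1]>190: print(c,s,tob(ray('top',*c,.015)))
print(robot.get_obs()['time'],robot.get_obs()['wrist_force'])
I=lambda f:cv2.cvtColor(cv2.imread('pics/'+f),cv2.COLOR_BGR2GRAY)[195:280,115:172]
d=cv2.absdiff(I('t14.png'),I('t9.png'))>25
n,l,s,c=cv2.connectedComponentsWithStats(d.astype(np.uint8))
for i in range(1,n):
  if s[i,4]>8: print('diff',s[i],tob(ray('top',c[i][0]+115,c[i][1]+195,.02)))
"
```

```text
chip_wedge []
chip_slab [(0.66, array([234., 185., 165., 150.]), array([ 0.042, -0.004]))]
chip_chunk [(0.57, array([162., 232.,  11.,   9.]), array([-0.059,  0.239]))]
chip_long []
mallet [(0.64, array([172., 176.,  35.,  26.]), array([0.106, 0.179]))]
tin [(0.8, array([280., 156.,  25.,  21.]), array([ 0.105, -0.162]))]
palm_gouge [(0.56, array([261., 239.,  58.,  17.]), array([-0.136, -0.056]))]
[150.70260223 230.41635688] [138 221  25  22 269] [-0.04857649  0.2732971 ]
[146.46376812 243.92753623] [142 238  10  13  69] [-0.08704251  0.29296141]
[274.04225352 307.45070423] [264 306  23   4  71] [-0.34714351 -0.05680282]
25.4167 [ 0.15251948 -0.74936327 -0.19480045]
diff [55 25  2 23 26] [-0.05983617  0.21093026]
diff [ 31  37  19  15 165] [-0.07550183  0.26315953]
```

```bash
python3 -c "
from h import *
for n in ['chip_wedge','chip_slab','chip_chunk','chip_long']:
  print(n,[(round(d['conf'],2),np.round(d['extent'],1)) for d in robot.find_in(n,'scene')[:4]], [(round(d['conf'],2),np.round(d['extent'],1)) for d in robot.find_in(n,'top')[:4]])
for f,(r0,r1,c0,c1) in {'t14.png':(216,252,132,174),'s14.png':(212,262,300,362)}.items():
  im=cv2.imread('pics/'+f)[r0:r1,c0:c1].astype(int); sat=im[...,2]-im[...,0]; v=im[...,2]
  print(f,r0,c0)
  for i in range(r1-r0): print(''.join(('%d'%min(9,v[i,j]//26)) if sat[i,j]>45 else '.' for j in range(c1-c0)))
def proj(cam,b,z):
  p=robot.camera_params(cam);w=np.r_[RB@np.array(b)+C,z];return cv2.projectPoints(w[None],p['rvec'],p['tvec'],p['camera_matrix'],None)[0].ravel().round(1)
for x in (-.1,-.06,-.02):
  for z in(.004,.068): print(x,z,'near wall',proj('top',(x,.226),z),proj('scene',(x,.226),z))
  print('far rim',proj('scene',(x,.348),.068),'board edge',proj('top',(x,.22),.075),proj('scene',(x,.22),.075))
"
```

```text
chip_wedge [(0.55, array([333.9, 241.7,  10.4,   8.8]))] []
chip_slab [(0.56, array([337.2, 248.8,   7.3,   8.7]))] [(0.66, array([233.7, 185.2, 164.6, 150.3]))]
chip_chunk [(0.6, array([327.1, 237. ,   8.2,   8.4]))] [(0.57, array([162.1, 231.8,  10.9,   9.4]))]
chip_long [(0.67, array([328.7, 251.2,   9.2,  14.8]))] []
t14.png 216 132
..............................3333333.....
...............................333333.....
...............................333333.....
...............................333333.....
...............................333333.....
........887....................333333.....
.......7999877..................33333.....
.......8999999877...............33333.....
.......899999999987.............33333.....
......7999999999999887..........33333.....
......899999999999999986........33333.....
......899999999999999997788777..33333.....
......788899999999999997788877..33333.....
.........78899999999998.7888887..3333.....
...........788899999997.7888877..3333.....
..............788999997.7888877..3333.....
................7888985.7887887..3333.....
.................7678766788888
[... 3733 characters left out ...]
..................456656666666
555...............................................566666656666
55554...........................................45666666665666
555554.........................................556666666656666
-0.1 0.004 near wall [169.3 244. ] [327.4 234.2]
-0.1 0.068 near wall [165.1 244.6] [329.5 222.5]
far rim [356.6 242. ] board edge [166.6 244.3] [328.5 220.3]
-0.06 0.004 near wall [167.1 231.2] [320.2 239.5]
-0.06 0.068 near wall [162.8 231.2] [322.1 227.8]
far rim [349.2 247.9] board edge [164.3 230.9] [321.1 225.6]
-0.02 0.004 near wall [165.  218.6] [312.8 245. ]
-0.02 0.068 near wall [160.6 218. ] [314.5 233.3]
far rim [341.6 254. ] board edge [162.1 217.5] [313.5 231. ]
```

All four pieces lie inside the tray. By triangulation, the top of the chunk is at about 35 mm, well below the rim.

```bash
python3 -c "
from h import *
print(robot.close_job())"
```

```text
the job is handed in; nothing more can be done
None
```

I swept all four offcuts into the chip tray and handed the job in at about 26 s; no verdict came back, but the last pictures show all four in the tray below the rim and the mallet, tin and palm gouge in place (I did not re-measure the big gouge or try square, which the arm never went near).

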